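# Bleed the engraver's air tank

### The arm

A 6-joint arm with a two-finger parallel gripper is mounted at the origin on the work surface. World frame = base frame: x ahead of the robot, y to its left, z up, the work surface at z = 0. Lengths are in m, angles in rad, forces in N, time in s.
With the tool pointing down it reaches from about 0.4 to 0.825 m from the base axis. Payload 7 kg.
Tool frame: the origin (TCP) lies between the finger pads; the fingertips stand 8 mm ahead of it and the grasp point (between the pads) lies 11 mm behind it (robot.tcp_to_tips is the distance from the TCP to the fingertips, in m); x points along the fingers, z is the direction in which the jaws open and shut, and the axes are right-handed (so a half turn about x gives the same grasp; the last joint's range is limited). The gripper opens to 85 mm and grips with 20 to 120 N. Pads are 22 mm wide; open, the fingers measure 114 mm over their backs; the gripper's body (76 mm by 85 mm) begins 54 mm behind the grasp point. The pads swing forward as they close: fully open they stand 13 mm farther back than shut.
Start: joints at [1.567, 0.359, 0.012, 0, -1.224, -0.288], TCP at [0.194, 0.646, 0.239] pointing down, gripper open.
Joint ranges: [-3.07, 3.07], [-1.43, 2.12], [-1.02, 1.25], [-3.03, 1.67], [-3.05, -0], [-3.03, 3.03]. Speed limits (rad/s): [2.39, 2.39, 3.01, 3.14, 3.14, 3.14].

### API

Orientations are given as a unit quaternion [w, x, y, z].
In Python, from plant import robot, get_image gives the robot as it stands. Calls block until the motion is done:
- robot.movep(position, orientation): joint-space move of the TCP to a pose.
- robot.movel(position, attitude=None, speed=0.15): straight line of the TCP; attitude=None keeps the orientation; speed is the mean speed in m/s.
- robot.move_j(angles): joint-space move.
- robot.open_jaws() and robot.grasp(squeeze=None): open the fingers fully, or close them until they stop; squeeze is the grip in N (None keeps the last).
- robot.hold(seconds).
- robot.ik(position, orientation): joint angles nearest the present ones, or None.
- robot.state(): the state.
- get_image(name): name is "scene" or "top"; returns a dict with "frame" (480x640x3 uint8, blue, green, red), "z_map" (480x640 float32, m along the optical axis (not along the pixel's ray), 0 where there is no reading), "fx", "fy", "cx", "cy" (pixels), "eye" and "attitude" of the camera in the world. Camera axes: x right, y down, z forward; pixel columns grow to the right and rows downward; lengths in m; the calibration is good to about 2 mm. A picture is of the moment at which its call begins.
A pose or a line that the arm cannot do raises robot.MotionError and nothing moves.
- robot.sign_off(): hands the job in, once; it reports no verdict.
The state is a dict: "t": time; "joint_positions": joint angles; "dq": joint speeds; "tau": joint torques, N m; "tcp_pos": TCP position; "eef_rot": TCP orientation; "ft_force": force on the tool from outside, world axes, zero at the start; "moment": the same for the moment, N m; "finger_gap": finger opening in m.
Only numpy, scipy, OpenCV 4.12 (cv2) and the standard library are available. Lean on these libraries where they do the work, as an engineer would, in place of code of your own. Each camera call takes 0.05 s, during which the arm holds its last target.

### The job

Empty the bench air tank by its bleed valve: unscrew the small knurled lock nut (anticlockwise from above) all the way up to its stop, then press the freed valve tip down until you feel it land on the hard stop inside, keep it pressed firmly but gently against that stop for one second, and let it spring back, leaving the nut unscrewed. Never press hard on the tip, and do not disturb the things around the tank.

Things in the scene. Friction and masses are not known exactly. Their poses are not given: they have to be found in the camera images.
- tank: Grey air tank, a cylinder lying along its y axis, 90 mm across, 220 long, fixed on a 150 x 300 mm board on the bench. Origin: centre of the board's underside; z up. Tank top: 110 mm above the bench. Two brass fittings on top, about 120 mm apart, at varying ends: the bleed valve and a blank (17 mm hex cap, no pin, about 30 mm tall). A dial gauge, 44 mm across, 93 mm high, sits at the +y end.
- valve: Bleed valve, upright, fixed on the tank. Origin: on its axis, 102 to 112 mm above the bench (it is screwed in more or less deep); z up along the axis. Boss 18 mm across up to z = 12 mm, then a threaded stem 9 mm across with the lock nut on it; out of the nut's top comes a sprung pin (3.6 mm across) with the tip on its end. Nothing here gives sideways.
- lock_nut: Round knurled brass lock nut, 12 mm across (12.8 over the fine knurls), 10 mm high. Origin: centre of its underside; z up; turns with the nut. Screwed down, its underside is 36 mm above the valve's origin; it climbs 1.2 mm per radian anticlockwise (from above), 5 mm in all, and stays on. It locks the pin: the pin can go down only 1.9 mm per radian that the nut is unscrewed. A 20 N grip turns it.
- nut_turn (a joint): Turn of the lock nut in rad, anticlockwise seen from above positive: 0 is screwed down, 4.2 is the upper stop. It starts between 0 and 0.5. It needs about 0.06 N m to turn and stays where it is left.
- tip: Valve tip: steel button 6 mm across, 5 mm high, on the end of the pin. Origin: centre of its underside, 60 mm above the valve's origin while the pin is up; its top is then 65 mm above that origin. The nut's top is 46 mm above the valve's origin when screwed down and 51 mm when fully up; the nut does not go down with the tip.
- pin (a joint): How far the pin with its tip is pressed down, in m: 0 is up. Its hard inner stop lies 2 to 8 mm down, differently each time, and can only be felt. The spring alone pushes back with 2 N at first and at most 5.2 N, so more than about 7 N means that the pin is on the stop; 9 to 12 N on the tip is right, over 15 N spoils the valve. The spring brings it back when let go.
- block: Bystander: loose black charcoal soldering block, 70 x 110 x 35 mm. Origin: centre of its underside.
- jar: Bystander: loose clear round jar with a white lid, 60 mm across and 60 mm tall. Origin: centre of its underside.
- hammer: Bystander: loose small hammer with a 200 mm handle, lying on the bench along its x axis. Origin: on the bench under it.

How it is judged:
By the outcome, as a careful person would: the job done as asked, in the order asked, and still so for the second after the job is handed in, with the robot touching nothing.
It also fails if it takes over 58 s, if anything falls off the work surface, if the arm or the gripper's body presses on something with over 40 N, if the wrist force passes 120 N, or if a joint passes its speed limit or range.

## Working session

There is one attempt and no reset: what is moved stays moved. The work goes in short steps, each a Python script; the robot and the scene stay as the last script left them, time stands still between calls to the robot, and variables do not carry over. Pictures are saved under pics/ and viewed, and the job is handed in when it is done.

```bash
ls; mkdir -p pics
cat > h.py <<'E'
import numpy as np, cv2
from plant import robot, get_image
from scipy.spatial.transform import Rotation as R
def rot(q): return R.from_quat([q[1],q[2],q[3],q[0]])
def quat(r):
    x,y,z,w=r.as_quat(); return [w,x,y,z]
def world(im,u,v,z=None):
    z=im["z_map"][v,u] if z is None else z
    p=np.array([(u-im["cx"])/im["fx"]*z,(v-im["cy"])/im["fy"]*z,z])
    return rot(im["attitude"]).apply(p)+np.array(im["eye"])
def cloud(im):
    Z=im["z_map"];v,u=np.mgrid[:480,:640]
    P=np.stack([(u-im["cx"])/im["fx"]*Z,(v-im["cy"])/im["fy"]*Z,Z],-1)
    W=rot(im["attitude"]).apply(P.reshape(-1,3)).reshape(480,640,3)+np.array(im["eye"]); W[Z==0]=np.nan
    return W
def down(a): # tool x down, jaw axis z at angle a in xy
    x=np.array([0,0,-1.]);z=np.array([np.cos(a),np.sin(a),0]);y=np.cross(z,x)
    return quat(R.from_matrix(np.stack([x,y,z],1)))
E
python3 - <<'E'
from h import *
import pickle
for n in("scene","top"):
    im=get_image(n); cv2.imwrite(f"pics/{n}0.png",im["frame"]); pickle.dump(im,open(n+"0.pkl","wb"))
    print(n,im["eye"],im["attitude"],im["fx"],im["cx"],im["cy"])
print(robot.state())
E
```

```text
pics
scene [ 1.1384857  -0.19392621  0.65685083] [-0.31607319  0.72944653  0.55185985 -0.25190515] 531.9593599116977 323.84751685523497 241.8595454205088
top [ 0.40641547 -0.04119561  1.27545547] [ 0.05050976 -0.69621523  0.7136144  -0.05905597] 607.6051813475076 326.3243663682707 250.1698150528699
{'t': 0.1, 'joint_positions': array([ 1.56710175e+00,  3.59288935e-01,  1.11421346e-02, -2.84732396e-04,
       -1.22410686e+00, -2.88114782e-01]), 'dq': array([-0.00165405, -0.00067112, -0.00016821,  0.00264526,  0.00059824,
        0.00045278]), 'tau': array([-1.54180776e-03, -5.84764588e+01,  2.94109386e+01,  6.95465773e+00,
       -3.18690218e-03,  5.98987697e-06]), 'tcp_pos': array([0.19409037, 0.64605115, 0.23847505]), 'eef_rot': array([-0.42232152, -0.56701671, -0.42161047,  0.56778623]), 'ft_force': array([0.23662355, 0.37779066, 0.44869549]), 'moment': array([ 0.01036082, -0.0033323 ,  0.00397182]), 'finger_gap': 0.0855816122123182}
```

View pics/scene0.png

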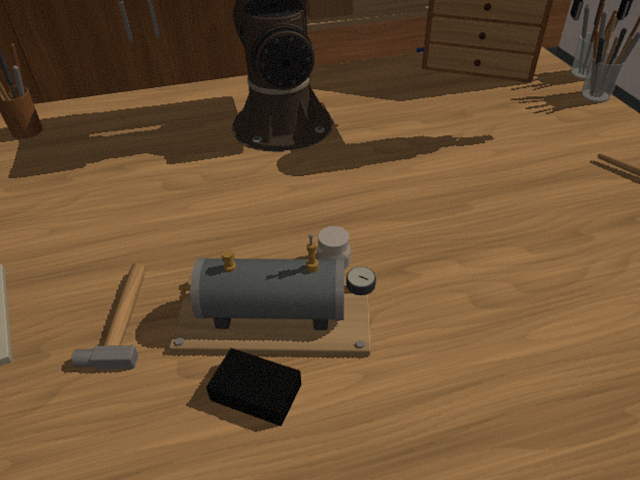

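View pics/top0.png

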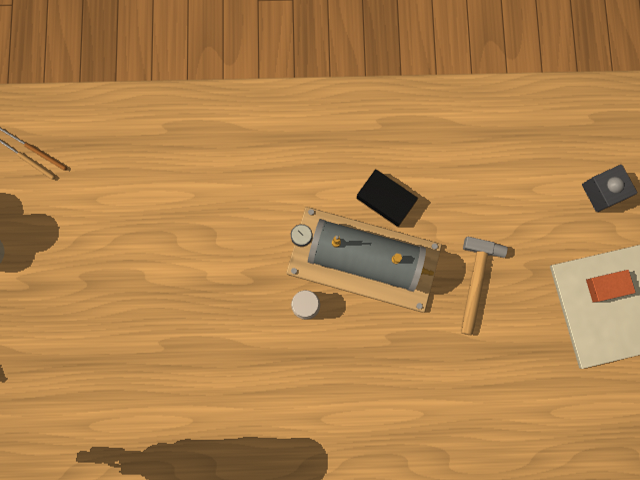

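Run:
```python
from h import *
import pickle
s=pickle.load(open("scene0.pkl","rb"));t=pickle.load(open("top0.pkl","rb"))
a=cv2.resize(s["frame"][225:285,285:345],None,fx=6.6,fy=6.6,interpolation=cv2.INTER_NEAREST)
b=cv2.resize(t["frame"][215:275,315:375],None,fx=6.6,fy=6.6,interpolation=cv2.INTER_NEAREST)
cv2.imwrite("pics/c0.png",np.hstack([a,b]))
for n,im,(u0,u1,v0,v1) in(("s",s,(300,324,230,275)),("t",t,(326,380,234,248))):
    W=cloud(im)
    print(n)
    sub=W[v0:v1,u0:u1]
    k=sub[...,2]>0.122
    vs,us=np.nonzero(k)
    for v in sorted(set(vs)):
        q=us[vs==v]; print(v+v0,q.min()+u0,q.max()+u0,sub[v][k[v]].mean(0).round(4), np.nanmax(sub[v][k[v]][:,2]).round(4))
```

```text
s
233 310 310 [ 0.604  -0.0766  0.1759] 0.1759
234 308 312 [ 0.6053 -0.0769  0.1753] 0.1758
235 308 312 [ 0.6061 -0.0772  0.1742] 0.1755
236 308 312 [ 0.6058 -0.0772  0.1721] 0.1743
237 309 312 [ 0.6068 -0.0768  0.171 ] 0.172
238 309 311 [ 0.6057 -0.0773  0.1683] 0.1688
239 309 311 [ 0.6063 -0.0775  0.167 ] 0.1682
240 309 311 [ 0.6056 -0.0774  0.1646] 0.1656
241 310 311 [ 0.6064 -0.0769  0.1633] 0.1636
242 309 313 [ 0.6031 -0.0756  0.1582] 0.1613
243 307 314 [ 0.6041 -0.0766  0.1574] 0.161
244 307 315 [ 0.6051 -0.0761  0.1563] 0.1581
245 306 315 [ 0.6068 -0.0773  0.1562] 0.1578
246 306 315 [ 0.6084 -0.0777  0.1558] 0.1571
247 307 315 [ 0.6092 -0.0772  0.1546] 0.1565
248 307 315 [ 0.6092 -0.0773  0.1526] 0.1543
249 307 315 [ 0.61   -0.0775  0.1515] 0.1541
250 307 314 [ 0.6095 -0.0782  0.1494] 0.151
251 308 314 [ 0.61   -0.0777  0.1477] 0.1491
252 308 314 [ 0.608  -0.0773  0.1439] 0.1457
253 308 314 [ 0.608  -0.0774  0.142 ] 0.1427
254 308 314 [ 0.6081 -0.0775  0.1402] 0.1422
255 308 314 [ 0.6085 -0.0776  0.1387] 0.1401
256 308 314 [ 0.6077 -0.0775  0.1359] 0.1378
257 308 314 [ 0.6085 
[... 178 characters left out ...]
8 -0.077   0.1251] 0.128
262 306 316 [ 0.6072 -0.0784  0.1238] 0.1261
263 307 317 [ 0.6095 -0.076   0.1233] 0.1241
264 311 315 [ 0.6108 -0.0754  0.1224] 0.1225
265 309 315 [ 0.6127 -0.0783  0.123 ] 0.1241
t
236 335 338 [ 0.6049 -0.0762  0.1714] 0.1801
237 334 339 [ 0.604  -0.0764  0.1658] 0.176
238 334 339 [ 0.6024 -0.0764  0.1644] 0.1767
239 334 339 [ 0.6018 -0.0766  0.1569] 0.1634
240 333 339 [ 0.6009 -0.0757  0.1514] 0.1596
241 334 340 [ 0.599  -0.0776  0.151 ] 0.1579
242 334 338 [ 0.5979 -0.0758  0.1466] 0.1541
243 335 339 [ 0.5986 -0.0781  0.1307] 0.1351
244 333 339 [ 0.5979 -0.0757  0.1238] 0.1245
245 334 336 [ 0.5955 -0.0743  0.1266] 0.1277
246 336 336 [ 0.5942 -0.0763  0.1223] 0.1223
```

View pics/c0.png

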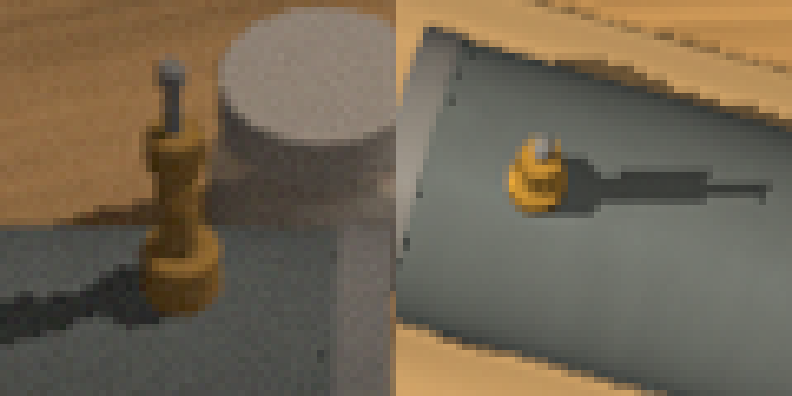

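Run:
```python
from h import *
import pickle
s=pickle.load(open("scene0.pkl","rb"));t=pickle.load(open("top0.pkl","rb"))
def ray(im,u,v):
    d=rot(im["attitude"]).apply([(u-im["cx"])/im["fx"],(v-im["cy"])/im["fy"],1]); return np.array(im["eye"]),d/np.linalg.norm(d)
def tri(a,b):
    (o1,d1),(o2,d2)=a,b
    A=np.stack([d1,-d2],1); k=np.linalg.lstsq(A,o2-o1,rcond=None)[0]
    p,q=o1+k[0]*d1,o2+k[1]*d2; return (p+q)/2, np.linalg.norm(p-q)
# visible tip centre, scene / top
print(tri(ray(s,310.3,235.5),ray(t,336.8,236.6)))
for n,im,u,v,z in(("s nut topc",s,311,244.5,.157),("s tip",s,310.3,235.3,.174),("t tip top",t,336.8,236.5,.176),("s stem",s,311,255,.137),("s boss",s,311.5,265.5,.117),):
    o,d=ray(im,u,v); print(n,(o+d*(z-o[2])/d[2]).round(4))
for a in np.linspace(-np.pi,np.pi,13):
    q=robot.ik([.603,-.0765,.22],down(a)); print(round(a,2), None if q is None else np.round(q,2))
```

```text
(array([ 0.60385721, -0.07653699,  0.17115943]), np.float64(0.000494537186827369))
s nut topc [ 0.6068 -0.0766  0.157 ]
s tip [ 0.6066 -0.0769  0.174 ]
t tip top [ 0.6031 -0.0766  0.176 ]
s stem [ 0.6068 -0.0773  0.137 ]
s boss [ 0.6077 -0.0775  0.117 ]
-3.14 [ 0.19  0.26 -0.17  0.   -1.14 -0.19]
-2.62 [ 0.19  0.26 -0.17  0.   -1.14  0.33]
-2.09 [ 0.19  0.26 -0.17  0.   -1.14  0.85]
-1.57 [ 0.19  0.26 -0.17  0.   -1.14  1.38]
-1.05 [ 0.19  0.26 -0.17  0.   -1.14  1.9 ]
-0.52 [ 0.19  0.26 -0.17  0.   -1.14  2.42]
0.0 [ 0.19  0.26 -0.17  0.   -1.14  2.95]
0.52 [ 0.19  0.26 -0.17  0.   -1.14 -2.81]
1.05 [ 0.19  0.26 -0.17  0.   -1.14 -2.29]
1.57 [ 0.19  0.26 -0.17  0.   -1.14 -1.77]
2.09 [ 0.19  0.26 -0.17  0.   -1.14 -1.24]
2.62 [ 0.19  0.26 -0.17  0.   -1.14 -0.72]
3.14 [ 0.19  0.26 -0.17  0.   -1.14 -0.19]
```

Run:
```python
from h import *
x,y=.6035,-.0766
robot.movep([x,y,.25],down(1.05))
robot.movel([x,y,.141],speed=.12)
s=robot.state(); print(s["t"],s["joint_positions"].round(3),s["tcp_pos"],s["ft_force"],s["moment"])
im=get_image("scene"); cv2.imwrite("pics/s1.png",cv2.resize(im["frame"][180:300,240:400],None,fx=5,fy=5))
```

```text
4.075 [ 0.195  0.329 -0.269  0.    -0.971 -2.286] [ 0.60406256 -0.07655428  0.14179532] [0.72268366 0.05442622 0.60290157] [ 5.74125311e-03 -8.08370639e-05  1.01247690e-02]
```

View pics/s1.png

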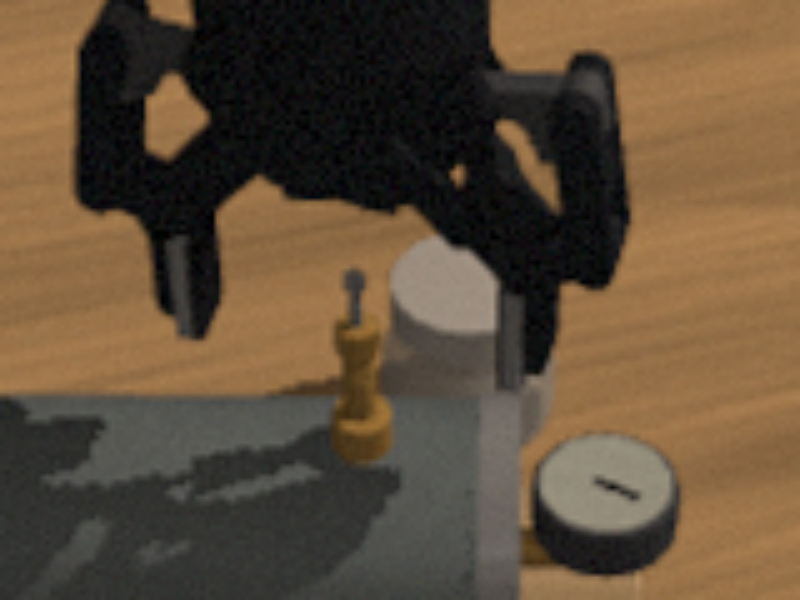

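The fingers straddle the nut: tips at about (195,335) and (510,385), nut at (355,335), so it is near the middle at a sensible height. I'll grip lightly and read the side forces.

Run:
```python
from h import *
def p(l):
    s=robot.state(); print(l,round(s["t"],2),"tcp",s["tcp_pos"].round(4),"F",s["ft_force"].round(2),"M",s["moment"].round(3),"gap",round(s["finger_gap"],4))
robot.grasp(25); p("g")
robot.hold(.3); p("h")
```

```text
g 4.8 tcp [ 0.6038 -0.0763  0.1411] F [0.78 3.11 0.5 ] M [ 0.848 -0.13   0.026] gap 0.0107
h 5.1 tcp [ 0.6038 -0.0763  0.1411] F [0.84 3.52 1.46] M [ 1.295 -0.263 -0.016] gap 0.0106
```

Run:
```python
from h import *
im=get_image("scene"); cv2.imwrite("pics/s2.png",cv2.resize(im["frame"][205:280,265:365],None,fx=8,fy=8))
```

```text
(no output)
```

View pics/s2.png

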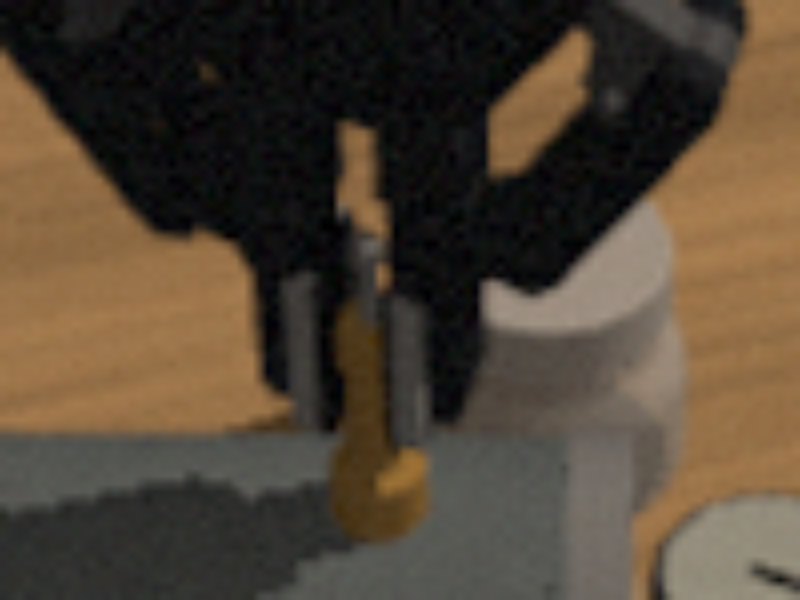

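```bash
cat >> h.py <<'E'
X,Y,Z=.6038,-.0764,.1403
def p(l):
    s=robot.state(); print(l,round(s["t"],2),"tcp",s["tcp_pos"].round(4),"F",s["ft_force"].round(1),"M",s["moment"].round(3),"gap",round(s["finger_gap"],4),"j6",s["joint_positions"][5].round(3),flush=True); return s
E
python3 - <<'E'
from h import *
a=0
for i in range(2):
    a+=.2; robot.movep([.6035,-.0766,.141+.0012*a],down(1.05+a)); p(a)
E
```

```text
0.2 5.46 tcp [ 0.6037 -0.0765  0.1413] F [0.7 4.  1.2] M [ 1.306 -0.306  0.134] gap 0.011 j6 -2.09
0.4 5.77 tcp [ 0.6036 -0.0766  0.1416] F [1.5 3.7 2.2] M [ 1.019 -0.333  0.056] gap 0.0104 j6 -1.893
```

Run:
```python
from h import *
a=.4
while a<2.75:
    a+=.3; robot.movep([.6035,-.0766,.141+.0012*a],down(1.05+a)); p(round(a,2))
im=get_image("scene"); cv2.imwrite("pics/s3.png",cv2.resize(im["frame"][205:280,265:365],None,fx=8,fy=8))
```

```text
0.7 6.16 tcp [ 0.6036 -0.0768  0.1419] F [1.2 0.9 2.2] M [ 0.507 -0.44   0.045] gap 0.0106 j6 -1.594
1.0 6.55 tcp [ 0.6037 -0.0769  0.1423] F [ 1.2 -1.1  1.8] M [-0.245 -0.744  0.026] gap 0.0105 j6 -1.294
1.3 6.94 tcp [ 0.6037 -0.077   0.1427] F [ 3.4 -2.1  0.7] M [-1.009 -1.155  0.053] gap 0.0107 j6 -0.994
1.6 7.33 tcp [ 0.6039 -0.0771  0.1431] F [ 3.7 -3.2 -0.2] M [-1.444 -1.436  0.028] gap 0.0102 j6 -0.692
1.9 7.72 tcp [ 0.6041 -0.0771  0.1434] F [ 4.7 -3.9 -0.7] M [-1.512 -1.673  0.047] gap 0.0105 j6 -0.392
2.2 8.12 tcp [ 0.6043 -0.0771  0.1439] F [ 5.1 -4.6 -0.8] M [-1.54  -1.994 -0.008] gap 0.0106 j6 -0.092
2.5 8.51 tcp [ 0.6046 -0.077   0.1442] F [ 5.7 -6.  -1. ] M [-1.52  -2.156 -0.004] gap 0.0102 j6 0.208
2.8 8.9 tcp [ 0.6048 -0.0769  0.1446] F [ 7.  -4.7 -2.5] M [-1.363 -2.328 -0.008] gap 0.0108 j6 0.508
```

View pics/s3.png

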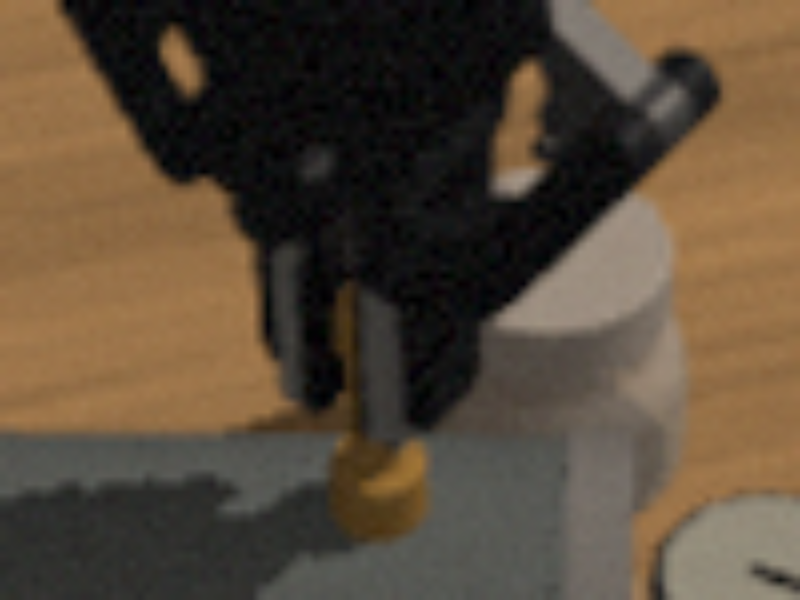

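Run:
```python
from h import *
robot.open_jaws(); robot.hold(.2); p("open")
im=get_image("scene"); cv2.imwrite("pics/s4.png",cv2.resize(im["frame"][205:280,265:365],None,fx=8,fy=8,interpolation=0))
im=get_image("top"); cv2.imwrite("pics/t4.png",cv2.resize(im["frame"][205:280,285:385],None,fx=8,fy=8,interpolation=0))
```

```text
open 9.87 tcp [ 0.6035 -0.0766  0.1444] F [ 0.1 -0.1 -0.2] M [ 0.02   0.013 -0.042] gap 0.0856 j6 0.514
```

View pics/s4.png

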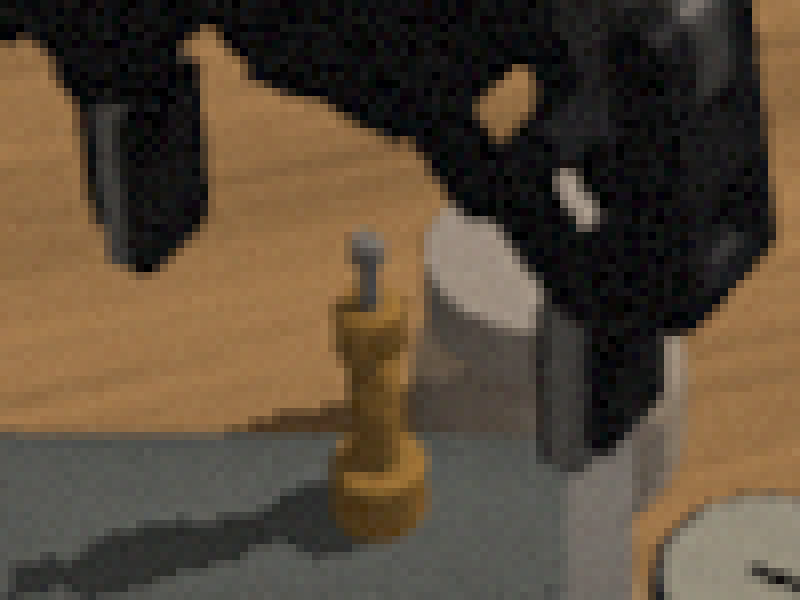

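Run:
```python
from h import *
import pickle
a=pickle.load(open("scene0.pkl","rb"))["frame"];b=get_image("scene");pickle.dump(b,open("s4.pkl","wb"));b=b["frame"]
f=lambda m:cv2.resize(m[228:275,296:328],None,fx=12,fy=12,interpolation=0)
cv2.imwrite("pics/cmp4.png",np.hstack([f(a),f(b)]))
```

```text
(no output)
```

View pics/cmp4.png

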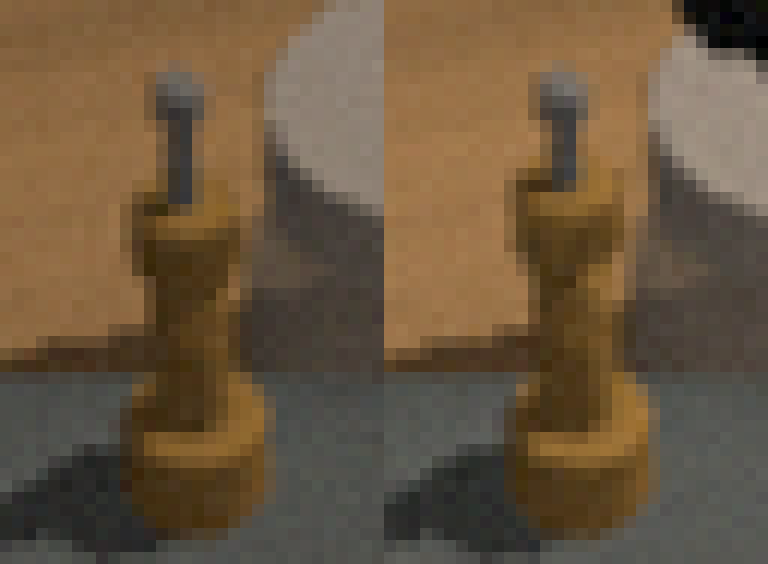

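Run:
```python
from h import *
a=2.8; x,y=.604,-.0768
robot.movel([x,y,.1445],speed=.05)
robot.grasp(25); p("g")
while a<4.65:
    a+=.15; robot.movep([x,y,.141+.0012*min(a,4.2)],down(1.05+a)); s=p(round(a,2))
    if abs(s["moment"][2])>.4: break
```

```text
g 10.94 tcp [ 0.6043 -0.0765  0.1446] F [ 2.4  1.7 -0.2] M [ 0.585 -0.452 -0.006] gap 0.0105 j6 0.514
2.95 11.21 tcp [ 0.6043 -0.0766  0.1448] F [1.5 2.7 0.4] M [ 0.766 -0.377  0.076] gap 0.0104 j6 0.661
3.1 11.47 tcp [ 0.6043 -0.0766  0.1449] F [2.5 2.6 0.8] M [ 0.904 -0.485  0.023] gap 0.0107 j6 0.808
3.25 11.74 tcp [ 0.6043 -0.0767  0.1451] F [1.5 2.3 2. ] M [ 1.004 -0.541  0.083] gap 0.0108 j6 0.957
3.4 12.01 tcp [ 0.6043 -0.0767  0.1452] F [2.4 3.1 2.1] M [ 1.066 -0.669  0.012] gap 0.0104 j6 1.106
3.55 12.28 tcp [ 0.6042 -0.0767  0.1454] F [1.6 2.4 2.3] M [ 1.034 -0.749  0.08 ] gap 0.0104 j6 1.256
3.7 12.54 tcp [ 0.6042 -0.0768  0.1456] F [2.6 2.9 3. ] M [ 1.033 -0.88   0.078] gap 0.0104 j6 1.406
3.85 12.81 tcp [ 0.6042 -0.0768  0.1457] F [3.1 2.7 1.5] M [ 0.957 -0.93   0.017] gap 0.0106 j6 1.556
4.0 13.07 tcp [ 0.6042 -0.0768  0.1459] F [2.8 2.8 2.4] M [ 0.944 -1.043  0.105] gap 0.0104 j6 1.706
4.15 13.34 tcp [ 0.6036 -0.0771  0.146 ] F [1.3 1.1 3. ] M [ 0.403 -0.422  0.074] gap 0.0105 j6 1.856
4.3 13.61 tcp [ 0.6032 -0.0774  0.1459] F [-0.9 -1.5  2.9] M [-0.748  0.297  0.062] gap 0.0104 j6 2.006
4.45 13.88 tcp [ 0.6039 -0.077   0.1459] F [ 1.2 -0.6  1.6] M [-0.607 -0.422  0.098] gap 0.0104 j6 2.156
4.6 14.14 tcp [ 0.6036 -0.0775  0.1459] F [-0.1 -4.5  2. ] M [-1.761 -0.17  -0.014] gap 0.0104 j6 2.307
4.75 14.41 tcp [ 0.6042 -0.0768  0.1459] F [ 1.9 -3.2  0. ] M [-0.997 -0.766  0.013] gap 0.0106 j6 2.457
```

Run:
```python
from h import *
import pickle
robot.open_jaws(); x,y=.6038,-.077
b=get_image("scene");pickle.dump(b,open("s5.pkl","wb"));a=pickle.load(open("scene0.pkl","rb"))["frame"]
f=lambda m:cv2.resize(m[228:275,296:328],None,fx=12,fy=12,interpolation=0)
cv2.imwrite("pics/cmp5.png",np.hstack([f(a),f(b["frame"])]))
a=3.4
robot.movep([x,y,.1459],down(1.05+a))
robot.grasp(40); p("g")
while a<4.25:
    a+=.1; robot.movep([x,y,.1459],down(1.05+a)); s=p(round(a,2))
```

```text
g 17.09 tcp [ 0.604  -0.0766  0.146 ] F [0.5 2.5 0. ] M [1.061 0.052 0.034] gap 0.0095 j6 1.115
3.5 17.34 tcp [ 0.604  -0.0767  0.146 ] F [-0.1  3.7  0.5] M [ 1.302  0.005 -0.198] gap 0.01 j6 1.212
3.6 17.59 tcp [ 0.6052 -0.0767  0.1461] F [ 4.4  2.4 -1.9] M [ 0.834 -1.617  0.024] gap 0.0094 j6 1.312
3.7 17.84 tcp [ 0.6052 -0.0767  0.1461] F [ 4.5  2.7 -1.3] M [ 0.969 -1.528 -0.003] gap 0.0099 j6 1.412
3.8 18.09 tcp [ 0.6052 -0.0766  0.1461] F [ 3.9  3.2 -1.3] M [ 1.088 -1.51  -0.337] gap 0.0097 j6 1.512
3.9 18.34 tcp [ 0.6037 -0.0769  0.1459] F [0.8 2.7 0. ] M [1.113 0.184 0.025] gap 0.0099 j6 1.61
4.0 18.59 tcp [ 0.6038 -0.077   0.146 ] F [-0.5  2.2  1.5] M [1.048 0.182 0.005] gap 0.0096 j6 1.709
4.1 18.84 tcp [ 0.6038 -0.0771  0.146 ] F [-0.4  2.5  2.4] M [ 0.941  0.169 -0.313] gap 0.0102 j6 1.809
4.2 19.09 tcp [ 0.6025 -0.0778  0.1457] F [-5.5 -1.7  3.5] M [-0.633  1.907  0.092] gap 0.0098 j6 1.91
4.3 19.34 tcp [ 0.6026 -0.0779  0.1457] F [-5.  -4.   3.2] M [-0.973  1.68  -0.275] gap 0.01 j6 2.01
```

View pics/cmp5.png

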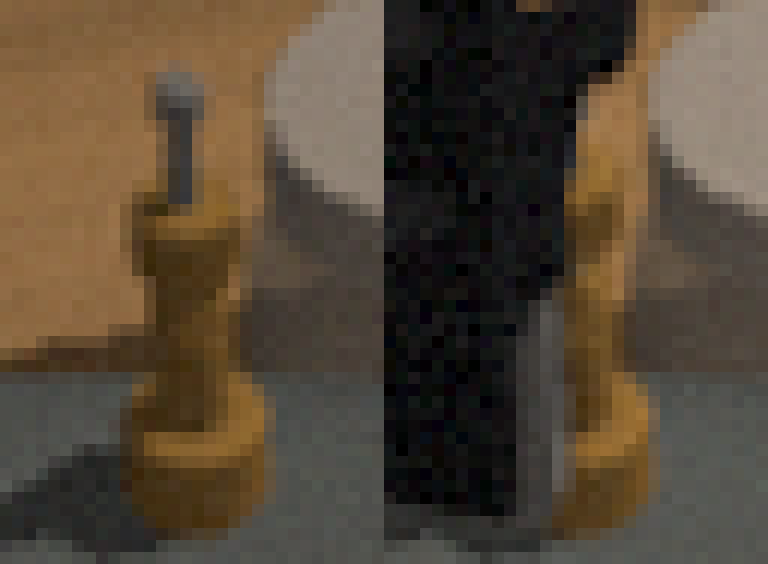

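Run:
```python
from h import *
import pickle
robot.open_jaws(); x,y=.6038,-.0768
robot.movel([x,y,.23],speed=.15)
robot.movep([x,y,.23],down(2.8))
robot.grasp(20); p("closed")
b=get_image("scene");t=get_image("top");a=pickle.load(open("scene0.pkl","rb"))["frame"]
f=lambda m:cv2.resize(m[228:275,296:328],None,fx=8,fy=8,interpolation=0)
cv2.imwrite("pics/cmp6.png",np.hstack([f(a),f(pickle.load(open("s4.pkl","rb"))["frame"]),f(b["frame"])]))
robot.movel([x,y,.19],speed=.1); robot.hold(.2); p("hover")
b=get_image("scene");cv2.imwrite("pics/s6.png",cv2.resize(b["frame"][195:275,265:365],None,fx=7,fy=7,interpolation=0))
```

```text
closed 23.72 tcp [ 0.6038 -0.0768  0.23  ] F [-0.1 -0.6 -0.3] M [ 0.026 -0.009  0.039] gap 0.0 j6 -0.536
hover 24.57 tcp [ 0.6042 -0.0768  0.1908] F [-1.   0.3  0.1] M [-0.042  0.035  0.079] gap 0.0001 j6 -0.536
```

View pics/cmp6.png

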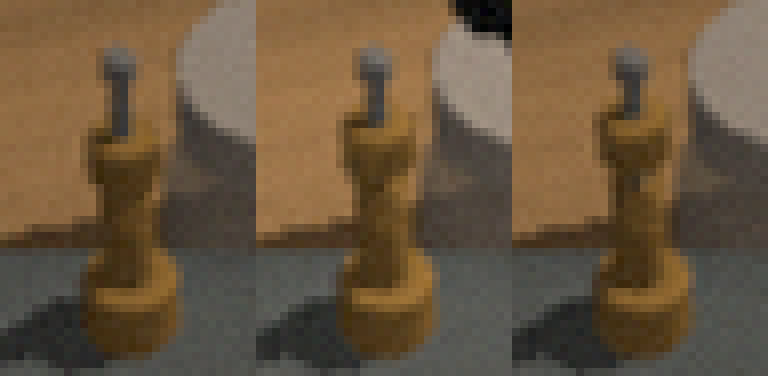

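View pics/s6.png

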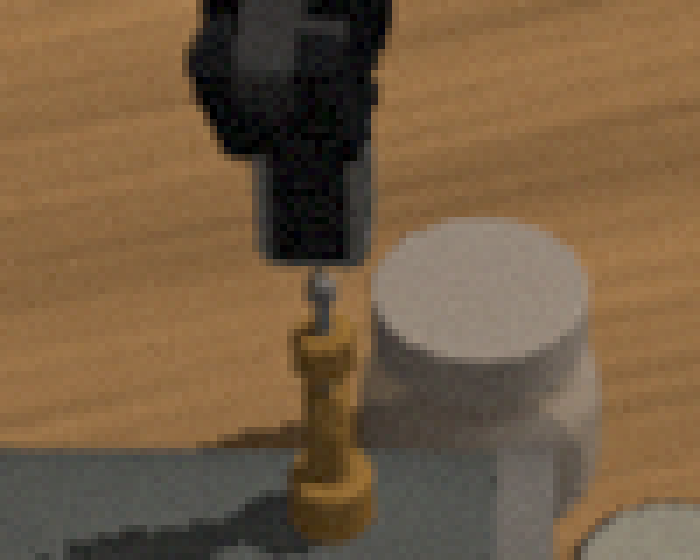

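The nut's top has climbed about 3 px (about 5 mm), which matches full travel. The closed fingertips (315,262) sit just above the tip (320,290). Next I'll press in small steps while watching the force.

Run:
```python
from h import *
x,y=.6038,-.0768
f0=np.mean([(robot.hold(.04),robot.state()["ft_force"][2])[1] for _ in range(5)]); print("bias",f0,robot.state()["tcp_pos"][2])
z=.187; robot.movel([x,y,z],speed=.03)
log=[]
while z>.166:
    s=robot.state(); F=s["ft_force"][2]-f0
    log.append((round(s["t"],2),round(z,4),s["tcp_pos"][2].round(4),round(F,2)))
    if F>5.9:
        break
    z-=.0004; robot.movel([x,y,z],speed=.008)
for l in log: print(*l)
```

```text
bias -0.11393741313980235 0.1902435694872345
25.07 0.187 0.1866 0.12
25.32 0.1866 0.1866 0.76
25.57 0.1862 0.1862 -0.39
25.82 0.1858 0.1858 1.02
26.07 0.1854 0.1854 0.59
26.32 0.185 0.185 0.49
26.57 0.1846 0.1846 0.25
26.82 0.1842 0.1842 0.24
27.07 0.1838 0.1838 0.12
27.32 0.1834 0.1834 -0.21
27.57 0.183 0.183 -0.07
27.82 0.1826 0.1828 0.59
28.07 0.1822 0.1823 2.96
28.32 0.1818 0.1819 2.17
28.57 0.1814 0.1814 1.52
28.82 0.181 0.181 4.01
29.07 0.1806 0.1806 2.27
29.32 0.1802 0.1802 3.48
29.57 0.1798 0.1798 2.49
29.82 0.1794 0.1794 4.17
30.07 0.179 0.179 4.25
30.32 0.1786 0.1786 4.06
30.57 0.1782 0.1783 5.38
30.82 0.1778 0.178 6.78
```

Run:
```python
from h import *
x,y=.6038,-.0768; f0=-.11; z=.1778
def F(n=5):
    v=[]
    for _ in range(n): robot.hold(.03); v.append(robot.state()["ft_force"][2]-f0)
    return np.mean(v),max(v)
for i in range(20):
    m,M=F(); print(round(robot.state()["t"],2),round(z,5),robot.state()["tcp_pos"][2].round(5),m.round(2),M.round(2),flush=True)
    if m>9.9 or M>13: break
    z-=.00015 if m<9 else .0001; robot.movel([x,y,z],speed=.005)
```

```text
30.99 0.1778 0.17806 6.1 6.51
31.41 0.17765 0.17799 5.89 6.47
31.82 0.1775 0.17794 6.73 7.37
32.24 0.17735 0.17788 7.54 8.14
32.66 0.1772 0.17781 7.71 8.44
33.08 0.17705 0.17772 8.08 8.5
33.49 0.1769 0.17764 8.63 8.99
33.91 0.17675 0.17759 9.0 9.5
34.33 0.17665 0.17755 9.23 9.93
34.74 0.17655 0.1775 9.91 10.41
```

Firmly on the stop: stiff contact well above the spring's force. I'll go slightly further, hold for over a second, then let go.

Run:
```python
from h import *
import pickle
x,y=.6038,-.0768; f0=-.11
robot.movel([x,y,.17642],speed=.005)
v=[]
for _ in range(16): robot.hold(.1); v.append(robot.state()["ft_force"][2]-f0)
print(np.round(v,1)); p("held")
robot.movel([x,y,.19],speed=.02); 
robot.movel([x,y,.26],speed=.12); robot.hold(.3); p("up")
b=get_image("scene")
f=lambda m:cv2.resize(m[228:275,296:328],None,fx=12,fy=12,interpolation=0)
cv2.imwrite("pics/cmp7.png",np.hstack([f(pickle.load(open("scene0.pkl","rb"))["frame"]),f(b["frame"])]))
cv2.imwrite("pics/s7.png",b["frame"])
```

```text
[10.4 10.6 10.8 10.7  9.9  9.9 10.2  9.9 10.3 10.  11.5 10.3  9.9 10.7
 10.4 10.8]
held 36.59 tcp [ 0.604  -0.0768  0.1775] F [-2.2  0.9 10.7] M [ 0.292  0.846 -0.014] gap 0.0 j6 -0.536
up 38.45 tcp [ 0.6036 -0.0768  0.2593] F [-0.3 -0.3 -1. ] M [ 0.018  0.039 -0.03 ] gap 0.0001 j6 -0.536
```

View pics/cmp7.png

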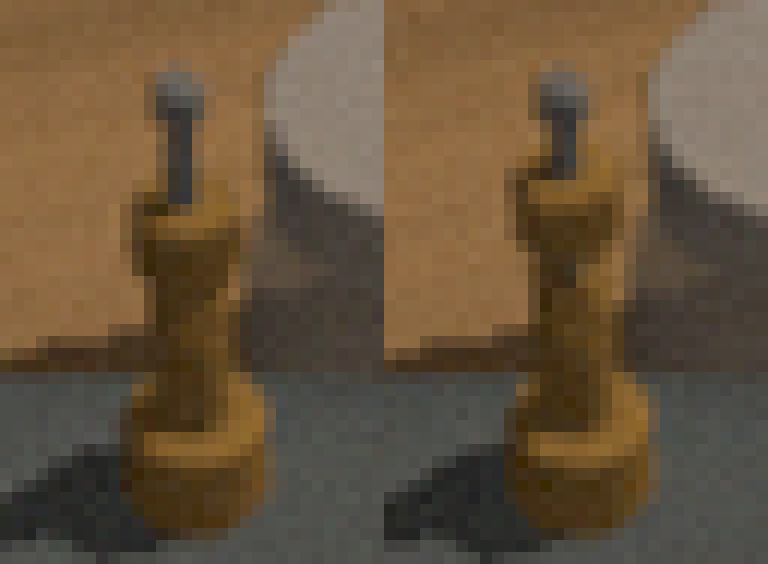

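View pics/s7.png

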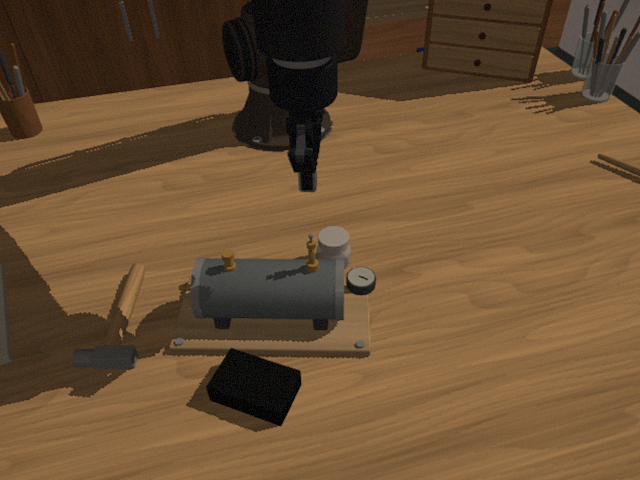

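The tip is back at its starting row (y about 95 in the crop), the nut is fully up, and block, jar and hammer are unmoved.

```bash
python3 -c "
from h import *
print(robot.sign_off()); p('end')"
```

```text
the job is handed in; nothing more can be done
None
the job is handed in; nothing more can be done
```

The bleed job is done and handed in. By the clock, about 38.5 s of the 58 s had gone at my last reading, just before hand-in.

- **Lock nut:** I turned it about 4.1 rad anticlockwise in two grips, until the fingers began to slip at the upper stop. A third, 40 N grip over about 0.9 rad also only slipped. The pictures show the nut about 3 px higher, roughly 5 mm.
- **Valve tip:** I pressed it with the closed fingertips and felt the inner stop about 5 mm down. I held it there for 1.6 s at 9.9–11.5 N, which was the highest force I read, so under the 15 N limit. After release the tip was back at its starting height.
- **Surroundings:** the arm was clear of everything at the end. Comparing the last picture with the first by eye, the block, jar and hammer had not moved.
- **Weaker readings:** the wrist moment about the vertical was too noisy to show the stop in the first two grips. I judged it from the slipping and the pictures instead. With the fingers on the 12 mm nut, the finger gap read about 10.5 mm. I did not find out why, but the nut did turn.

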